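Slide the drill case into its low bay and drop the keeper behind it

ROBOT

A 7-joint arm with a two-finger parallel gripper is mounted at the origin on a cart in front of the work surface, level with it; the furniture and walls round the work are solid. World frame = base frame: x ahead of the robot, y to its left, z up, the work surface at z = 0. Lengths are in m, angles in rad, forces in N, time in s.
With the tool pointing down it reaches from about 0.35 to 0.9 m from the base axis. Payload 8.1 kg.
Tool frame: the origin (TCP) lies at the very end of the fingers, on their centre line; the grasp point (between the pads) lies 19 mm behind it (arm.tcp_to_grasp is the distance from the TCP to the grasp point, in m); z points along the fingers, y is the line along which they close (so a half turn about z gives the same grasp; the last joint's range is limited). The gripper opens to 92 mm and grips with 3 to 60 N. Pads are 19 mm wide; open, the fingers measure 130 mm over their backs; the gripper's body (75 mm by 190 mm) begins 47 mm behind the grasp point.
Start: joints at [-1.252, 0.434, 0.025, 1.573, -0.012, 1.134, -0.075], TCP at [0.256, 0.57, 0.227] pointing down, gripper open.
Joint ranges: [-2.62, 2.62], [-0.44, 2.09], [-1.27, 1.32], [0.08, 2.57], [-1.32, 4.46], [0.12, 2], [-2.74, 2.74]. Speed limits (rad/s): [2.22, 2.22, 3.01, 3.01, 3.14, 3.14, 3.14].

INTERFACE

Orientations are given as a rotation vector (axis times angle).
In Python, from cell import arm, workorder, get_image gives the robot as it stands (arm), with the cameras as plain functions and the job (workorder).
- The arm moves only by the shell command python3 nudge.py 'ROWS' [FORCE]. ROWS is a JSON list of rows, 1 to 10 of them, each of 5 numbers: dx, dy, dz in m, then a turn about the tool's z in rad, then the opening from 0.0 (shut) to 1.0 (fully open); each row shifts and turns the commanded pose from where the row before left it, along the tool's axes as they then stand; what a row does not reach is not made up. A row lasts 1/10 s, in which the tool goes at most 0.05 m and 0.15 rad, less where a joint would pass 70% of its speed; a pose out of reach is approached as far as the arm can. The fingers move at their own pace and stop on an object; FORCE is the grip in N (left out, the last holds). Time passes only in rows, so rows that do not move let the fingers close. It prints the time, the measured TCP pose, the force, the opening and the grip force at its end.
- arm.observe(): the state, without advancing time (a new reading comes with each control period).
- get_image(name): name is "scene" or "top" or "wrist"; returns a dict with "image" (420x560x3 uint8, blue, green, red), "fx", "fy", "cx", "cy" (pixels), "cam_to_world" (4x4, takes a point from camera to world coordinates); the wrist camera has in their place "mount" (4x4, takes a point from camera to tool coordinates, whose origin is the TCP and whose axes are the flange's). Camera axes: x right, y down, z forward; pixel columns grow to the right and rows downward; lengths in m; the calibration is good to about 2 mm. A picture is of the moment at which its call begins: read the wrist's pose just before it. There is no depth.
- workorder.sign_off(): hands the job in; it is judged then, once.
The state is a dict: "clock": time; "joints": joint angles; "dq": joint speeds; "joint_efforts": joint torques, N m; "position": TCP position; "ee_rot": TCP orientation; "force": force on the tool from outside, world axes, zero at the start; "ft_torque": the same for the moment, N m; "width": opening from 0.0 (shut) to 1.0 (fully open); "gripper_force": force on a finger pad.
Only numpy, scipy, OpenCV 4.12 (cv2) and the standard library are available. Lean on these libraries where they do the work, as an engineer would, in place of code of your own. Each camera call takes 0.05 s, during which the arm holds its last target. There are 200 camera calls.

TASK

Put the drill case away for transport: swing the red keeper at the mouth of the blue bay up out of the way, slide the case flat along the table, end first, under the plywood roof until it is fully home against the end stop, then swing the keeper back down so that it lies right across the mouth behind the case. Keep the case flat on the table and leave the other things where they are.

Things in the scene. Friction and masses are not known exactly. Their poses are not given: they have to be found in the camera images.
- case: Closed sand-coloured steel drill case, loose, 0.6 kg, too wide to grasp; slides at 3 to 10 N. Origin: underside centre; flat end faces at y = +-0.103 (long axis). Body x -0.063 to 0.067, z 0 to 0.049 (a small look-only detail to 0.071); latch at mid side out to x = -0.072 (z 0.013 to 0.042). At the start its -y end points roughly at the bay, the latch side at the robot.
- bay: Blue metal case bay fixed to the table: a straight channel with a plywood roof. Origin: on the table, mid channel, where the trailing end of a home case lies; +x into the bay, z up. Guide rails 24 mm high, 12 thick, inner faces y = +-0.0765, x -0.03 to 0.21; then lead-ins flare 30 deg out to x = -0.066, y = +-0.095. Roof on side walls, x 0.045 to 0.217, z 0.083 to 0.093.
- home (a point): Point on the table where the case's origin lies when the case is fully home (bay x = 0.1025, y = 0); axes as the bay's. The end stop's face is at bay x = 0.206.
- keeper (a joint): Red L-shaped keeper, turns about bay x; rad: 0 closed, grows as the blade rises, stop at 1.7. Closed (start: 0 to 0.25): the blade leg points along bay +y across the mouth, the handle leg straight up. At 1.57 the blade points up and the handle along bay -y, away from the channel. It stays where left (friction 0.14 N m, some 2 N at a tip).
- keeper_pivot (a point): Pivot of the keeper beside the mouth, on the robot's side: bay (-0.016, -0.1235, 0.037). Legs 85 mm long from here, 8 mm thick along bay x, 16 mm wide, black button at each tip (radius 9, 12 mm thick). Its post: bay x -0.011 to 0.005, 50 mm high, 20 mm wide. The closed blade (z 0.029 to 0.045) clears a home case by 10 mm; a case that sticks out further is in its way.
- blade_tip (a point): Tip of the keeper's blade leg, centre of its black button.
- handle_tip (a point): Tip of the keeper's handle leg, centre of its black button.
- tape_roll: Roll of masking tape lying flat, loose, 100 mm across, 25 mm high; origin under its centre. Bystander.
- tin: Food tin reused for screws, loose, 58 mm across, 72 mm high; origin under its centre. Bystander.

How it is judged:
By the outcome, as a careful person would: the job done as asked, in the order asked, and still so for the second after the job is handed in, with the robot touching nothing.
It also fails if it takes over 72 s, if anything falls off the work surface, if the arm or the gripper's body presses on something with over 40 N, if the wrist force passes 120 N, or if a joint passes its speed limit or range.

## Working session

There is one attempt and no reset: what is moved stays moved. The work goes in short steps, Python scripts to look and compute and a shell command to move; the robot and the scene stay as the last step left them, time stands still between calls to the robot, and variables do not carry over. Pictures are saved under pics/ and viewed, at most 10 in all, crops included, and the job is handed in when it is done.

```bash
ls; mkdir -p pics; python3 - <<'E'
from cell import arm, workorder, get_image
import cv2,numpy as np
o=arm.observe();print({k:np.round(v,3) for k,v in o.items()})
for n in("scene","top"):
    d=get_image(n);cv2.imwrite(f"pics/{n}0.png",cv2.resize(d["image"],(800,600),interpolation=cv2.INTER_CUBIC))
    cv2.imwrite(f"pics/{n}0raw.png",d["image"])
    print(n,d["fx"],d["fy"],d["cx"],d["cy"],np.round(d["cam_to_world"],4).tolist())
E
```

```text
cell.py
nudge.py
pics
{'clock': np.float64(0.0), 'joints': array([-1.252,  0.435,  0.025,  1.574, -0.012,  1.134, -0.075]), 'dq': array([ 0.002, -0.   ,  0.   ,  0.   , -0.001, -0.001, -0.   ]), 'joint_efforts': array([ 1.0000e-03, -6.6785e+01,  9.8500e-01, -3.1445e+01, -6.1000e-02,
        4.3000e-02,  0.0000e+00]), 'position': array([0.256, 0.57 , 0.226]), 'ee_rot': array([-6.580e-01, -3.072e+00,  2.000e-03]), 'force': array([ 0.247, -0.169,  0.431]), 'ft_torque': array([0.046, 0.01 , 0.062]), 'gripper_force': np.float64(0.0), 'width': np.float64(1.003)}
scene 427.992296523262 427.992296523262 275.86007379552257 205.65871807111802 [[0.5566, -0.3981, 0.7292, -0.2154], [-0.8307, -0.2618, 0.4913, -0.6955], [-0.0047, -0.8792, -0.4764, 0.6108], [0.0, 0.0, 0.0, 1.0]]
top 437.94614398235115 437.94614398235115 275.3782047208291 212.62285569192727 [[0.0047, -0.9833, 0.1821, 0.3442], [-1.0, -0.0054, -0.0033, -0.1713], [0.0042, -0.1821, -0.9833, 1.2253], [0.0, 0.0, 0.0, 1.0]]
```

View pics/scene0.png

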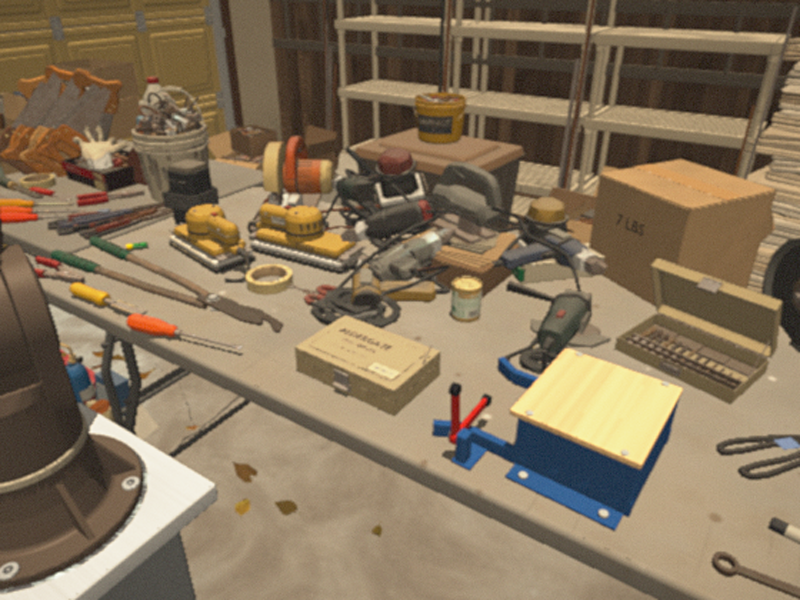

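View pics/top0.png

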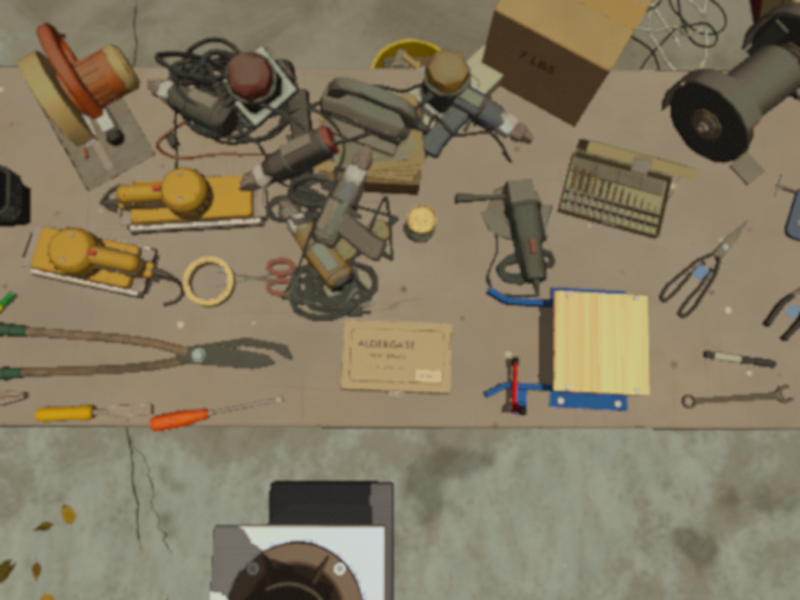

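The scene and top views show the case at top ≈(397,356), the bay mouth at ≈(500–545, 300–400), the keeper at ≈(515,385), the tin at (421,222) and the tape at (208,281). I'll enlarge both views for corner pixels.

```bash
python3 - <<'E'
import cv2
a=cv2.imread("pics/top0raw.png")[190:300,225:465];b=cv2.imread("pics/scene0raw.png")[220:370,200:480]
a=cv2.resize(a,None,fx=3.3333,fy=3.3333,interpolation=cv2.INTER_CUBIC);cv2.imwrite("pics/topc.png",a)
b=cv2.resize(b,None,fx=2.857,fy=2.857,interpolation=cv2.INTER_CUBIC);cv2.imwrite("pics/scenec.png",b);print(a.shape,b.shape)
E
```

```text
(367, 800, 3) (429, 800, 3)
```

View pics/topc.png

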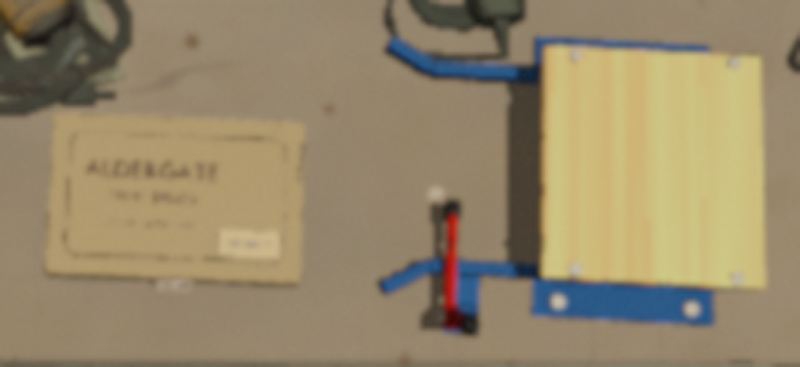

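View pics/scenec.png

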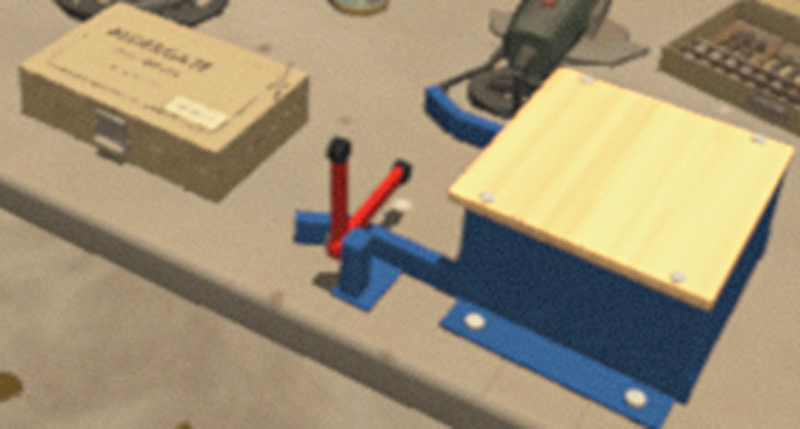

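The crops show the case top corners at topc (54,114),(305,124),(299,284),(46,272). The roof corners are (546,44),(762,56),(767,289),(541,280), the blade button is about (452,207) and the handle button about (468,322). In scenec the buttons are at (402,170) and (340,150).

```bash
cat >h.py <<'E'
import numpy as np,cv2
K={"scene":(427.992,275.86,205.659,np.array([[0.5566,-0.3981,0.7292,-0.2154],[-0.8307,-0.2618,0.4913,-0.6955],[-0.0047,-0.8792,-0.4764,0.6108],[0,0,0,1]])),
"top":(437.946,275.378,212.623,np.array([[0.0047,-0.9833,0.1821,0.3442],[-1,-0.0054,-0.0033,-0.1713],[0.0042,-0.1821,-0.9833,1.2253],[0,0,0,1]]))}
def ray(n,p):
    f,cx,cy,T=K[n];return T[:3,3],T[:3,:3]@np.array([(p[0]-cx)/f,(p[1]-cy)/f,1])
def atz(n,p,z):
    o,d=ray(n,p);return (o+d*(z-o[2])/d[2])[:2]
def tri(a,b):
    (o1,d1),(o2,d2)=ray("top",a),ray("scene",b)
    s=np.linalg.lstsq(np.c_[d1,-d2],o2-o1,rcond=None)[0];P,Q=o1+s[0]*d1,o2+s[1]*d2
    return (P+Q)/2,np.linalg.norm(P-Q)
tc=lambda u,v:(225+(u+.5)/3.3333-.5,190+(v+.5)/3.3333-.5)
sc=lambda u,v:(200+(u+.5)/2.857-.5,220+(v+.5)/2.857-.5)
def proj(n,P):
    f,cx,cy,T=K[n];q=T[:3,:3].T@(np.asarray(P)-T[:3,3]);return np.array([cx+f*q[0]/q[2],cy+f*q[1]/q[2]])
E
python3 - <<'E'
from h import *
np.set_printoptions(precision=4,suppress=True)
def quad(c,z):
    P=np.array([atz("top",tc(*p),z) for p in c]);d=P[1]+P[2]-P[0]-P[3];e=P[0]+P[1]-P[2]-P[3]
    print(P.tolist(),"c",P.mean(0),"len",np.hypot(*d)/2,"wid",np.hypot(*e)/2,"ang of +u",np.arctan2(d[1],d[0]),"perp",np.arctan2(-e[0],e[1])+np.pi*0)
quad([(54,114),(305,124),(299,284),(46,272)],.049)
quad([(546,44),(762,56),(767,289),(541,280)],.093)
for a,b in [((305,124),(308,85)),((299,284),(218,152)),((54,114),(120,2)),((46,272),(22,68)),((546,44),(562,70)),((762,56),(792,150)),((767,289),(712,303)),((541,280),(450,195)),((452,207),(402,170)),((468,322),(340,150))]: print(*tri(tc(*a),sc(*b)))
print("rails z.024",[atz("top",tc(*p),.024) for p in [(388,44),(433,70),(515,75),(435,262),(382,287),(515,270),(515,80)]])
E
```

```text
[[0.5304956522823443, -0.08155460883230477], [0.5233451242775788, -0.2861859368104085], [0.39410749037810866, -0.2798085425440934], [0.40262729913630657, -0.07759843566424401]] c [ 0.4626 -0.1813] len 0.2035715553383765 wid 0.12865678294455143 ang of +u -1.6092943582034538 perp -1.610966564401024
[[0.5818025840888673, -0.4738599489977418], [0.5730459904768412, -0.6447704476931433], [0.39018464357802046, -0.6359413258055322], [0.3962009959678521, -0.46214776574704247]] c [ 0.4853 -0.5542] len 0.17251023741721816 wid 0.18451753283917027 ang of +u -1.613627013073723 perp -1.6264873138804703
[ 0.525  -0.287   0.0361] 0.0010858013349556545
[ 0.3953 -0.2814  0.0469] 0.0034630274125366845
[ 0.532  -0.0825  0.0462] 0.0030693676307082095
[ 0.4039 -0.0782  0.0435] 0.0028336168475513387
[ 0.5831 -0.4756  0.0876] 0.0006136019041996578
[ 0.5733 -0.6452  0.0891] 0.0023725571880321024
[ 0.3902 -0.6368  0.09  ] 0.0006750014034832347
[ 0.3973 -0.465   0.0875] 0.003368665767448151
[ 0.4569 -0.4053  0.0435] 0.0005483919295289385
[ 0.364  -0.4002  0.1187] 0.0014721470353866327
rails z.024 [array([ 0.5955, -0.3593]), array([ 0.5735, -0.3965]), array([ 0.5696, -0.4652]), array([ 0.4136, -0.3936]), array([ 0.3931, -0.3498]), array([ 0.4074, -0.4589]), array([ 0.5653, -0.465 ])]
```

```bash
cat >>h.py <<'E'
from scipy.spatial.transform import Rotation as R
O=np.array([.491,-.4233]);A=-1.615
ex=np.array([np.cos(A),np.sin(A)]);ey=np.array([-ex[1],ex[0]])
def bay(p): d=np.asarray(p)[:2]-O;return d@ex,d@ey
def st(o=None):
    from cell import arm, workorder, get_image
    o=o or arm.observe();Rm=R.from_rotvec(o["ee_rot"]).as_matrix();ty=np.arctan2(Rm[1,1],Rm[0,1])
    print("t%.2f bay"%o["clock"],np.round(bay(o["position"]),4),"z%.4f"%o["position"][2],"toolY-bayx ang %.3f"%((ty-A+np.pi/2)%np.pi-np.pi/2),"F",np.round(o["force"],1),"joints",np.round(o["joints"],2),"tilt z",np.round(Rm[:,2],3));return o,Rm
def to(bx,by,z):
    o,Rm=st();w=O+bx*ex+by*ey;d=np.array([*w,z])-o["position"];print("tool delta",np.round(Rm.T@d,4))
E
python3 nudge.py '[[0,0,0,-0.13,0],[0,0,0,-0.13,0],[0,0,0,-0.12,0],[-0.04,-0.03,0,0,0],[-0.04,-0.03,0,0,0],[-0.03,-0.04,0,0,0],[-0.02,-0.045,0,0,0],[0,-0.05,0,0,0],[0,-0.05,0,0,0],[0,-0.05,0,0,0]]'
python3 -c "
from h import *;to(-.1,-.093,.2)"
```

```text
clock: 1.1
position: [0.3731, 0.2678, 0.2263]
ee_rot: [-0.066, -3.14, 0.001]
force: [0.4, -0.5, -0.3]
width: 0.179
gripper_force: 0.0
t1.10 bay [-0.6852 -0.1484] z0.2263 toolY-bayx ang 0.002 F [ 0.4 -0.5 -0.3] joints [-0.75  0.17  0.02  1.96 -0.    1.02  0.79] tilt z [-0. -0. -1.]
tool delta [-0.0542 -0.5853  0.0266]
```

```bash

python3 nudge.py '[[-0.005,-0.05,0,0,0],[-0.005,-0.05,0,0,0],[-0.005,-0.05,0,0,0],[-0.005,-0.05,0,0,0],[-0.005,-0.05,0,0,0],[-0.005,-0.05,0,0,0],[-0.005,-0.05,0,0,0],[-0.005,-0.05,0,0,0],[-0.005,-0.05,0,0,0],[-0.005,-0.05,0,0,0]]'
python3 nudge.py '[[0,-0.05,0,0,0],[0,-0.03,0,0,0],[0,0,0,0,0]]'
python3 - <<'E'
from h import *
from cell import arm, workorder, get_image
to(-.016,-.093,.1)
o=arm.observe();d=get_image("wrist");print(d["fx"],d["cx"],d["cy"],np.round(d["mount"],4).tolist())
np.savez("w1.npz",pos=o["position"],rot=o["ee_rot"],mount=d["mount"],k=[d["fx"],d["cx"],d["cy"]])
cv2.imwrite("pics/w1.png",cv2.resize(d["image"],(800,600),interpolation=cv2.INTER_CUBIC))
E
```

```text
clock: 2.1
position: [0.4019, -0.231, 0.2268]
ee_rot: [0.065, 3.141, 0.0]
force: [1.2, 0.7, -0.3]
width: 0.005
gripper_force: 0.0
clock: 2.4
position: [0.3975, -0.3136, 0.2266]
ee_rot: [-0.076, -3.14, 0.004]
force: [-0.1, 0.4, -0.4]
width: 0.007
gripper_force: 0.0
t2.40 bay [-0.1054 -0.0983] z0.2266 toolY-bayx ang -0.004 F [-0.1  0.4 -0.4] joints [ 0.11  0.25  0.57  1.89 -0.15  1.04  2.26] tilt z [-0.001 -0.002 -1.   ]
tool delta [-0.0057 -0.0891  0.1269]
297.7172111513973 284.2470303239656 214.6769874771464 [[-0.0003, -0.9651, -0.2619, 0.0706], [1.0, -0.0003, 0.0001, -0.0005], [-0.0001, -0.2619, 0.9651, -0.1589], [0.0, 0.0, 0.0, 1.0]]
```

View pics/w1.png

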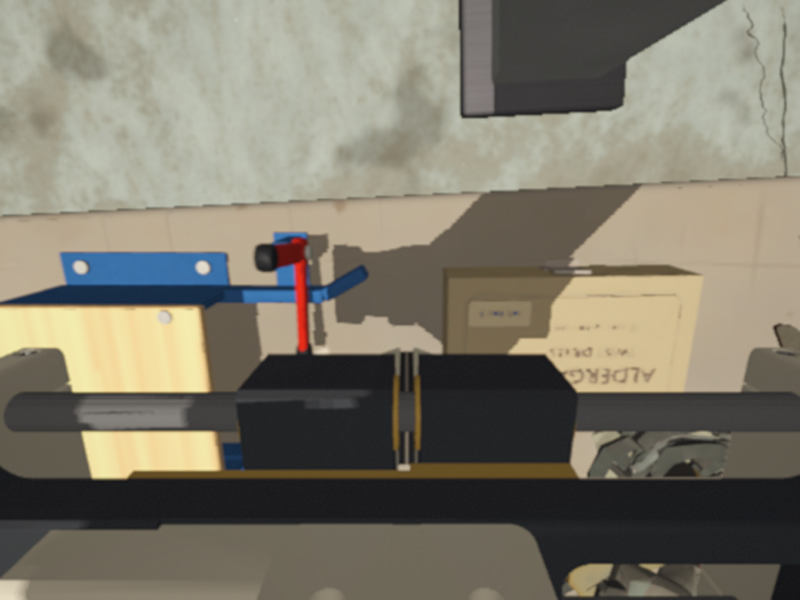

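The wrist view shows the handle button at (265,257), the pivot end at (300,242), the near roof corner at (206,305) and the rail bend at (325,292). I'll check these against the bay model and test the turn direction, since joint 7 is near its limit.

```bash
cat >>h.py <<'E'
def watz(f,u,v,z):
    d=np.load(f);k=d["k"];Rm=R.from_rotvec(d["rot"]).as_matrix();M=d["mount"]
    o=d["pos"]+Rm@M[:3,3];r=Rm@M[:3,:3]@np.array([(u*.7-.15-k[1])/k[0],(v*.7-.15-k[2])/k[0],1]);return bay(o+r*(z-o[2])/r[2])
E
python3 - <<'E'
from h import *
for n,u,v,z,e in [("handle",265,257,.122,"-.016,-.125"),("roof corner",206,305,.093,".045,-.09"),("rail bend inner top",325,300,.024,"-.03,-.0765"),("rail flare end",367,270,.024,"-.066,-.1"),("blade edge red L",298,330,.045,"-.012"),("case corner bay side robot",444,270,.049,""),("case far corner",700,272,.049,"")]: print(n,np.round(watz("w1.npz",u,v,z),4),e)
E
python3 nudge.py '[[0,0,0,0.15,0]]'; python3 -c "
from h import *;st()"
```

```text
handle [-0.0168 -0.1299] -.016,-.125
roof corner [ 0.0382 -0.0915] .045,-.09
rail bend inner top [-0.033  -0.0774] -.03,-.0765
rail flare end [-0.0706 -0.1039] -.066,-.1
blade edge red L [-0.0131 -0.0567] -.012
case corner bay side robot [-0.1347 -0.1082] 
case far corner [-0.3397 -0.1057] 
clock: 2.55
position: [0.3988, -0.3082, 0.2263]
ee_rot: [-0.302, -3.126, -0.002]
force: [0.5, -0.2, 0.2]
width: 0.003
gripper_force: 0.0
t2.55 bay [-0.1109 -0.0972] z0.2263 toolY-bayx ang -0.148 F [ 0.5 -0.2  0.2] joints [ 0.08  0.25  0.59  1.9  -0.16  1.04  2.12] tilt z [-0.001  0.001 -1.   ]
```

```bash

T='[[0,0,0,0.15,0],[0,0,0,0.15,0],[0,0,0,0.15,0],[0,0,0,0.15,0],[0,0,0,0.15,0],[0,0,0,0.15,0],[0,0,0,0.15,0],[0,0,0,0.15,0],[0,0,0,0.15,0],[0,0,0,0.15,0]]' ; unset T
python3 nudge.py '[[0,0,0,0.15,0],[0,0,0,0.15,0],[0,0,0,0.15,0],[0,0,0,0.15,0],[0,0,0,0.15,0],[0,0,0,0.15,0],[0,0,0,0.15,0],[0,0,0,0.15,0],[0,0,0,0.15,0],[0,0,0,0.15,0]]' >/dev/null
python3 nudge.py '[[0,0,0,0.15,0],[0,0,0,0.15,0],[0,0,0,0.15,0],[0,0,0,0.15,0],[0,0,0,0.15,0],[0,0,0,0.15,0],[0,0,0,0.15,0],[0,0,0,0.15,0],[0,0,0,0.15,0],[0,0,0,0.14,0]]' >/dev/null
python3 -c "
from h import *;to(-.017,-.093,.1)"
```

```text
t4.55 bay [-0.1122 -0.0966] z0.2261 toolY-bayx ang -0.000 F [ 0.2 -0.1 -0.5] joints [-0.35  0.46  1.28  1.92 -0.49  1.13 -0.49] tilt z [-0.001  0.002 -1.   ]
tool delta [0.0037 0.0955 0.1259]
```

```bash

python3 nudge.py '[[0.004,0.048,0,0,0],[0,0.047,0,0,0],[0,0,0.04,0,0],[0,0,0.04,0,0],[0,0,0.04,0,0],[0,0,0.006,0,0],[0,0,0,0,0]]' >/dev/null
python3 -c "
from h import *;to(-.017,-.106,.1)"
```

```text
t5.25 bay [-0.0166 -0.0926] z0.1003 toolY-bayx ang 0.005 F [0.6 0.7 0.4] joints [ 0.04  0.68  1.01  1.91 -0.7   0.96 -0.22] tilt z [-0.001  0.002 -1.   ]
tool delta [-0.0134 -0.0005  0.0003]
```

```bash

python3 nudge.py '[[-0.013,0,0,0,0],[-0.0125,0,0,0,0],[-0.013,0,0.001,0,0],[-0.013,0,0.004,0,0],[-0.012,0,0.0056,0,0],[-0.01,0,0.009,0,0],[-0.01,0,0.0106,0,0],[-0.005,0,0.008,0,0],[-0.003,0,0.008,0,0],[-0.002,0,0.009,0,0]]'
python3 nudge.py '[[0,0,0,0,0],[0,0,0,0,0]]' >/dev/null
python3 -c "
from h import *;to(-.017,-.186,.046)"
```

```text
clock: 6.25
position: [0.3052, -0.4002, 0.0448]
ee_rot: [-3.14, 0.064, 0.001]
force: [2.1, 0.7, 2.2]
width: 0.006
gripper_force: 1.2
t6.45 bay [-0.0148 -0.1864] z0.0452 toolY-bayx ang 0.004 F [-0.3  0.2 -0.3] joints [ 0.17  0.66  0.93  2.11 -0.78  0.77 -0.01] tilt z [-0.001  0.    -1.   ]
tool delta [ 0.0004 -0.0022 -0.0008]
```

```bash

python3 nudge.py '[[0,0,-0.04,0,0],[0,0,-0.04,0,0],[0,-0.045,-0.02,0,1],[0,-0.045,0,0,1],[0.01,-0.045,0,0,1],[0.01,-0.045,0,0,1],[0.01,-0.045,0,0,1],[0.01,0,0,0,1],[0,0,0,0,1]]' >/dev/null
python3 - <<'E'
from h import *
from cell import arm, workorder, get_image
to(-.239,-.140,.018)
o=arm.observe()
ims=[]
d=get_image("wrist");np.savez("w2.npz",pos=o["position"],rot=o["ee_rot"],mount=d["mount"],k=[d["fx"],d["cx"],d["cy"]]);ims.append(cv2.resize(d["image"],(400,300)))
d=get_image("scene");ims.append(cv2.resize(d["image"][200:350,250:450],(400,300)))
cv2.imwrite("pics/w2.png",np.hstack(ims))
E
```

```text
t7.35 bay [-0.2414 -0.145 ] z0.1459 toolY-bayx ang 0.010 F [-0.5 -1.3  0.4] joints [-0.66  0.33  1.27  2.25 -0.44  0.83 -0.71] tilt z [ 0.001 -0.    -1.   ]
tool delta [0.0048 0.0024 0.1279]
```

View pics/w2.png

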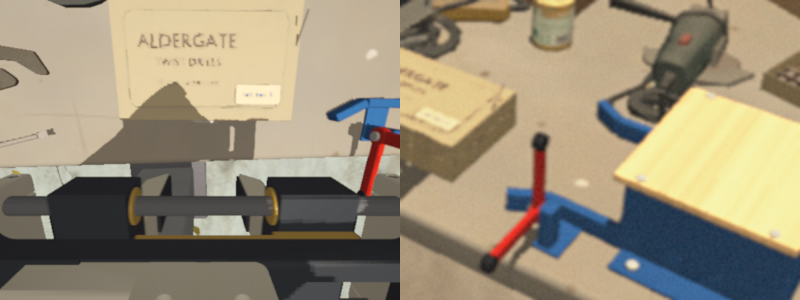

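The keeper now stands open: the right panel shows the blade vertical with its tip at (540,140), and the handle pointing to the robot side. Next is the sideways push of the case, with the open fingers straddling the latch.

```bash

python3 nudge.py '[[0.004,0.002,0,0,1],[0,0,0.04,0,1],[0,0,0.04,0,1],[0,0,0.04,0,1],[0,0,0.008,0,1],[0,0,0,-0.005,1]]' >/dev/null
python3 -c "
from h import *;to(-.239,-.0715,.018)"
python3 nudge.py '[[0.008,0,0,0,1],[0.008,0,0,0,1],[0.008,0,0,0,1],[0.008,0,0,0,1]]'
```

```text
t8.05 bay [-0.2361 -0.1443] z0.0172 toolY-bayx ang 0.005 F [-0.5 -0.2 -0.2] joints [-0.26  0.55  0.82  2.36 -0.83  0.55 -0.38] tilt z [-0.002  0.    -1.   ]
tool delta [ 0.0728 -0.0026 -0.001 ]
clock: 8.45
position: [0.3916, -0.1803, 0.0182]
ee_rot: [3.141, -0.054, 0.001]
force: [-6.3, 0.3, 4.6]
width: 1.001
gripper_force: 3.1
```

```bash

python3 nudge.py '[[0.007,0,0,0,1],[0.007,0,0,0,1],[0.007,0,0,0,1],[0.007,0,0,0,1],[0.007,0,0,0,1],[0.005,0,0,0,1],[0,0,0,0,1],[0,0,0,0,1]]'
python3 -c "
from h import *;to(-.239,-.0715,.018)"
```

```text
clock: 9.25
position: [0.4314, -0.1819, 0.0176]
ee_rot: [3.141, -0.054, 0.001]
force: [-0.1, 0.3, 0.6]
width: 1.0
gripper_force: 0.0
t9.25 bay [-0.2385 -0.0702] z0.0176 toolY-bayx ang 0.010 F [-0.1  0.3  0.6] joints [-0.31  0.63  0.83  2.2  -0.81  0.65 -0.48] tilt z [ 0.001 -0.001 -1.   ]
tool delta [-0.0013 -0.0005 -0.0004]
```

```bash

python3 nudge.py '[[-0.03,0,0,0,1],[0,0,-0.04,0,1],[0,0,-0.04,0,1],[0,-0.04,-0.04,0,1],[0.025,-0.04,0,-0.09,1],[0.025,-0.04,0,0,1],[0.025,-0.02,0,0,1],[0.025,0,0,0,1]]' >/dev/null
python3 nudge.py '[[0,0,0,-0.15,1],[0,0,0,-0.15,1],[0,0,0,-0.15,1],[0,0,0,-0.15,1],[0,0,0,-0.15,1],[0,0,0,-0.15,1],[0,0,0,-0.15,1],[0,0,0,-0.15,1],[0,0,0,-0.15,1],[0,0,0,-0.13,1]]' >/dev/null
python3 - <<'E'
from h import *
from cell import arm, workorder, get_image
to(-.375,.002,.018)
d=get_image("top");im=d["image"][180:300,220:460]
cv2.imwrite("pics/t3.png",cv2.resize(im,(800,400),interpolation=cv2.INTER_CUBIC))
E
```

```text
t11.05 bay [-0.3753 -0.007 ] z0.1276 toolY-bayx ang -1.556 F [ 0.  -0.9 -0.7] joints [-0.49  0.39  0.63  2.03 -0.32  0.82  0.3 ] tilt z [ 0.002 -0.    -1.   ]
tool delta [-0.0004  0.0088  0.1096]
```

View pics/t3.png

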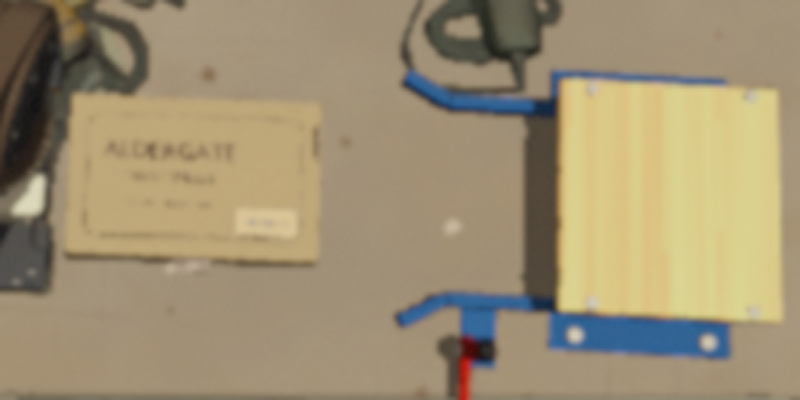

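The case's top corners are at (72,93),(322,103),(319,264),(65,256), so it is lined up with the rails at v≈105 and 300. The keeper is clear.

```bash
python3 - <<'E'
from h import *
P=np.array([bay(atz("top",(220+(u+.5)*.3-.5,180+(v+.5)*.3-.5),.049)) for u,v in [(72,93),(322,103),(319,264),(65,256)]])
print(np.round(P,4).tolist(),P.mean(0),"ang",(P[1]+P[2]-P[0]-P[3])[1]/2/.206)
for v in [(105),(300)]: print(bay(atz("top",(220+(500.5)*.3-.5,180+(v+.5)*.3-.5),.024)))
E
python3 nudge.py '[[0,0.006,0.04,-0.015,1],[0,0,0.04,0,1],[0,0,0.03,0,1],[0,0,0,0,1]]' >/dev/null
python3 -c "
from h import *;to(-.355,.002,.018)"
```

```text
[[-0.3449, 0.0695], [-0.1396, 0.0713], [-0.1378, -0.0605], [-0.3421, -0.0642]] [-0.24109905  0.00402603] ang 0.013321959355685304
(np.float64(0.011797155087094321), np.float64(0.08190163540637166))
(np.float64(0.01337275564419555), np.float64(-0.08053183259101178))
t11.50 bay [-0.3752 -0.0036] z0.0145 toolY-bayx ang -1.550 F [-0.1  0.8  0.4] joints [-0.37  0.58  0.49  2.09 -0.48  0.58  0.45] tilt z [-0.005 -0.001 -1.   ]
tool delta [-0.0204  0.0052 -0.0035]
```

```bash

python3 nudge.py '[[0,0.005,-0.003,0.02,1],[-0.01,0,0,0,1],[-0.01,0,0,0,1],[-0.012,0,0,0,1],[-0.015,0,0,0,1],[-0.015,0,0,0,1],[-0.015,0,0,0,1],[-0.015,0,0,0,1],[-0.015,0,0,0,1],[-0.015,0,0,0,1]]'
python3 -c "
from h import *;to(-.03,.001,.018)"
```

```text
clock: 12.5
position: [0.5069, -0.1704, 0.0216]
ee_rot: [2.265, 2.176, 0.004]
force: [-0.5, 6.2, 4.9]
width: 1.002
gripper_force: 3.1
t12.50 bay [-0.2534  0.0047] z0.0216 toolY-bayx ang -1.567 F [-0.5  6.2  4.9] joints [-0.12  0.6   0.49  2.03 -0.47  0.63  0.64] tilt z [ 0.002  0.001 -1.   ]
tool delta [-0.2234 -0.0046  0.0033]
```

```bash

python3 nudge.py '[[-0.015,-0.001,0.001,0,1],[-0.015,-0.001,0.001,0,1],[-0.015,-0.001,0,0,1],[-0.015,0,0,0,1],[-0.015,0,0,0,1],[-0.015,0,0,0,1],[-0.015,0,0,0,1],[-0.015,0,0,0,1]]'
python3 -c "
from h import *;to(-.03,.001,.018)"
```

```text
clock: 13.3
position: [0.4986, -0.2902, 0.0194]
ee_rot: [2.266, 2.176, 0.003]
force: [-0.5, 6.6, 5.1]
width: 1.001
gripper_force: 3.2
t13.30 bay [-0.1333  0.0017] z0.0194 toolY-bayx ang -1.567 F [-0.5  6.6  5.1] joints [ 0.11  0.65  0.47  1.92 -0.45  0.68  0.82] tilt z [ 0.002  0.001 -1.   ]
tool delta [-0.1033 -0.0012  0.0012]
```

```bash

python3 nudge.py '[[-0.015,0,0,0,1],[-0.015,0,0,0,1],[-0.015,0,0,0,1],[-0.015,0,0,0,1],[-0.015,0,0,0,1],[-0.015,0,0,0,1],[-0.01,0,0,0,1]]'
python3 -c "
from h import *;to(-.0095,.001,.018)"
```

```text
clock: 14.0
position: [0.494, -0.3912, 0.0194]
ee_rot: [2.266, 2.174, 0.001]
force: [0.3, 6.4, 4.7]
width: 0.999
gripper_force: 3.0
t14.00 bay [-0.0322  0.0016] z0.0194 toolY-bayx ang -1.568 F [0.3 6.4 4.7] joints [ 0.28  0.71  0.47  1.78 -0.44  0.76  0.94] tilt z [ 0.001 -0.    -1.   ]
tool delta [-0.0227 -0.0007  0.0014]
```

```bash

python3 nudge.py '[[-0.006,0,0,0,1],[-0.006,0,0,0,1],[-0.005,0,0,0,1],[-0.003,0,0,0,1]]'
python3 nudge.py '[[-0.002,0,0,0,1],[-0.002,0,0,0,1]]'
```

```text
clock: 14.4
position: [0.4936, -0.4097, 0.0187]
ee_rot: [-2.266, -2.176, -0.001]
force: [-0.5, 6.0, 5.2]
width: 1.001
gripper_force: 3.0
clock: 14.6
position: [0.4935, -0.4122, 0.0186]
ee_rot: [-2.264, -2.175, -0.003]
force: [-1.3, 13.9, 9.6]
width: 1.002
gripper_force: 6.9
```

```bash

python3 nudge.py '[[-0.001,0,0,0,1],[0,0,0,0,1]]'
python3 -c "
from h import *;st()"
```

```text
clock: 14.8
position: [0.4935, -0.4121, 0.0185]
ee_rot: [-2.263, -2.175, -0.005]
force: [-1.0, 12.4, 8.8]
width: 0.996
gripper_force: 5.9
t14.80 bay [-0.0113  0.002 ] z0.0185 toolY-bayx ang -1.566 F [-1.  12.4  8.8] joints [ 0.32  0.73  0.46  1.74 -0.44  0.78  0.96] tilt z [-0.     0.004 -1.   ]
```

The case stopped hard at 12–14 N with no further travel, so it is home. I'll back off, turn, and take one look.

```bash

python3 nudge.py '[[0.03,0,0,0,1],[0.04,0,0,0,1],[0.04,0,-0.03,0,1],[0.04,0,-0.03,0,0],[0.02,-0.04,-0.03,0,0],[0,-0.04,-0.04,0,0],[0,-0.04,-0.04,0,0],[0,-0.02,0,0,0]]' >/dev/null
python3 nudge.py '[[0,0,0,0.15,0],[0,0,0,0.15,0],[0,0,0,0.15,0],[0,0,0,0.15,0],[0,0,0,0.15,0],[0,0,0,0.15,0],[0,0,0,0.15,0],[0,0,0,0.15,0],[0,0,0,0.15,0],[0,0,0,0.15,0]]' >/dev/null
python3 nudge.py '[[0,0,0,0.07,0],[0,0,0,0,0]]' >/dev/null
python3 - <<'E'
from h import *
from cell import arm, workorder, get_image
to(-.028,-.153,.15)
a=get_image("top")["image"][180:300,320:480];b=get_image("scene")["image"][200:350,280:480]
cv2.imwrite("pics/h4.png",np.hstack([cv2.resize(x,(400,300),interpolation=cv2.INTER_CUBIC) for x in(a,b)]))
E
```

```text
t16.80 bay [-0.1759 -0.1267] z0.1770 toolY-bayx ang 0.003 F [-0.2 -0.   0.8] joints [-0.39  0.29  1.06  2.11 -0.32  0.91 -0.76] tilt z [ 0.001 -0.001 -1.   ]
tool delta [-0.0268  0.1477  0.0272]
```

View pics/h4.png

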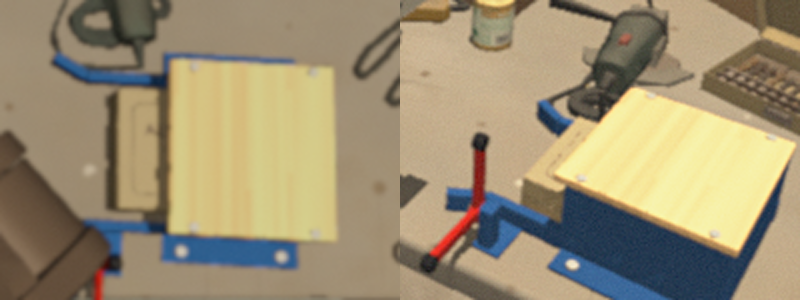

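The case is home: its trailing edge is at u≈115 in the top panel, which works out to 45 mm in front of the roof edge as expected. The keeper is still up. Now to bring it down.

```bash

python3 nudge.py '[[-0.014,0.04,0,0,0],[-0.013,0.04,0,0,0],[0,0.04,0,0,0],[0,0.028,0,0,0],[0,0,0.04,0,0],[0,0,0.037,0,0],[0,0,0,0,0]]'
python3 -c "
from h import *;to(-.028,-.153,.1)"
```

```text
clock: 17.6
position: [0.3375, -0.3863, 0.0967]
ee_rot: [-3.137, 0.061, 0.007]
force: [-1.0, 0.7, 0.5]
width: 0.004
gripper_force: 0.0
t17.60 bay [-0.0301 -0.155 ] z0.0967 toolY-bayx ang 0.005 F [-1.   0.7  0.5] joints [ 0.14  0.53  0.86  2.04 -0.55  0.82 -0.29] tilt z [-0.005  0.004 -1.   ]
tool delta [ 0.002   0.0021 -0.0034]
```

```bash

python3 nudge.py '[[0.014,0.001,-0.002,0,0],[0.0125,0,0,0,0],[0.013,0,0.0005,0,0],[0.013,0,0.004,0,0],[0.012,0,0.0056,0,0],[0.01,0,0.009,0,0],[0.01,0,0.0106,0,0],[0.005,0,0.008,0,0],[0.003,0,0.008,0,0],[0.002,0,0.0088,0,0]]'
python3 nudge.py '[[0,0,0,0,0],[0,0,0,0,0]]'
python3 -c "
from h import *;st()"
```

```text
clock: 18.6
position: [0.4346, -0.3929, 0.0468]
ee_rot: [3.141, -0.062, 0.002]
force: [0.5, 1.8, 2.7]
width: 0.004
gripper_force: 1.4
clock: 18.8
position: [0.4335, -0.3933, 0.0473]
ee_rot: [3.14, -0.064, 0.0]
force: [0.0, 0.7, 0.3]
width: 0.006
gripper_force: 0.0
t18.80 bay [-0.0274 -0.0588] z0.0473 toolY-bayx ang 0.004 F [0.  0.7 0.3] joints [ 0.13  0.69  0.77  1.9  -0.65  0.82 -0.35] tilt z [ 0.    -0.001 -1.   ]
```

```bash

python3 nudge.py '[[0,0,0.002,0,0],[0,0,0.002,0,0]]'
python3 nudge.py '[[0,0,0.002,0,0],[0,0,0,0,0]]'
```

```text
clock: 19.0
position: [0.434, -0.3934, 0.0439]
ee_rot: [3.14, -0.063, 0.002]
force: [1.0, 0.9, 2.0]
width: 0.007
gripper_force: 0.9
clock: 19.2
position: [0.4342, -0.393, 0.0415]
ee_rot: [3.14, -0.062, 0.002]
force: [-0.6, 0.3, 3.1]
width: 0.001
gripper_force: 1.1
```

```bash

python3 nudge.py '[[0,0,-0.02,0,0],[0,0,-0.04,0,0],[0,-0.01,-0.04,0,0],[0,-0.04,-0.03,0,0],[0,-0.05,0,0,0],[0,-0.05,0,0,0],[0,-0.05,0,0,0],[0,-0.05,0,0,0],[0,0,0,0,0]]' >/dev/null
python3 - <<'E'
from h import *
from cell import arm, workorder, get_image
st()
a=get_image("top")["image"];b=get_image("scene")["image"]
cv2.imwrite("pics/f5.png",np.hstack([cv2.resize(a[180:300,330:450],(400,400),interpolation=cv2.INTER_CUBIC),cv2.resize(b[250:330,290:370],(400,400),interpolation=cv2.INTER_CUBIC)]))
np.set_printoptions(precision=1,suppress=True)
for a in (0,.05,.1,.2):
  for n,c in(("blade",(np.cos(a),np.sin(a))),("handle",(-np.sin(a),np.cos(a)))):
    w=O-.018*ex+(-.1235+.085*c[0])*ey;P=[*w,.037+.085*c[1]]
    print(a,n,"scene crop",(proj("scene",P)-[290,250]+.5)*5,"top crop",(proj("top",P)-[330,180]+.5)*3.333)
E
```

```text
t20.10 bay [-0.2866 -0.0593] z0.1703 toolY-bayx ang 0.017 F [ 1.3 -0.9 -0.5] joints [-0.62  0.36  1.05  2.08 -0.39  0.92 -0.95] tilt z [-0.002  0.004 -1.   ]
0 blade scene crop [245.2 163.8] top crop [ 99.3 245.8]
0 handle scene crop [149.2 100.1] top crop [119.6 349.2]
0.05 blade scene crop [245.7 155.9] top crop [100.3 245.5]
0.05 handle scene crop [143.3 105.9] top crop [119.5 355. ]
0.1 blade scene crop [246.  148.3] top crop [101.3 245.4]
0.1 handle scene crop [137.3 112.2] top crop [119.4 360.7]
0.2 blade scene crop [245.8 133.8] top crop [103.3 246. ]
0.2 handle scene crop [125.2 126.2] top crop [118.9 372.2]
```

View pics/f5.png

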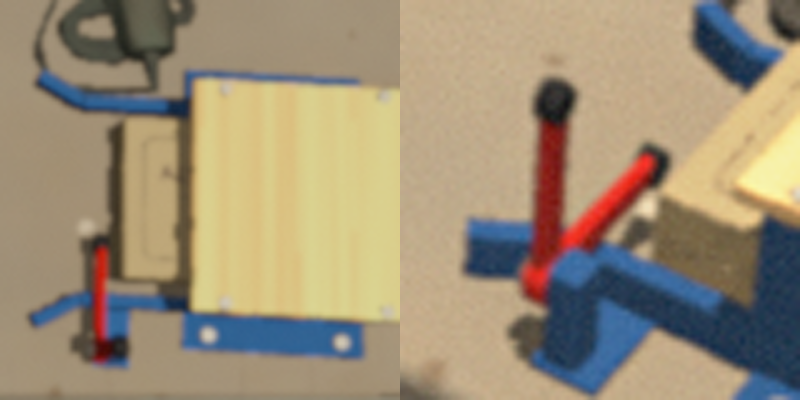

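The final view shows the blade button at (254,162) and the handle button at (154,100) in the scene crop, which fits a keeper angle of about 0. The case is home behind the blade and the arm is clear.

```bash
python3 -c "
from cell import arm, workorder, get_image;print(workorder.sign_off())"
```

```text
the job is handed in; nothing more can be done
None
```

The job is handed in: the case is fully home against the end stop, the keeper is back down across the mouth behind it, and the arm is clear, at about 20 s of the 72 s allowed.

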